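# Tip out the figurine heads for painting

### The job

Stand the black paint pot that is in the way upright on the cork mat, beside the jar, and put the wooden tray flat on the bench in front of the tilt-out bin that holds the white figurine heads. Pull that bin forward by its bar all the way to its stop so that all four heads tip out into the tray, then push the bin fully home again. Leave the other bin and everything else on the bench as they are.

Things in the scene. Friction and masses are not known exactly. Their poses are not given: they have to be found in the camera images.
- head_bin (a joint): Pivot of the tilt-out bin that holds the four figurine heads. 0 = home against its back stop; grows as the bin tips forward (towards -x of its stand); 2.1 rad = front stop, mouth pointing down and forward. Stiff, about 0.35 N m of friction, so it stays about where it is left; neither end latches. Starts home (0).
- head_bin_pivot (a point): Centre of the head bin's axle, which runs along the stand's y, 130 mm above the bench. This point's axes turn with the bin (at home they are the stand's). Grey bin: floor 84 deep x 96 mm wide from the pivot backwards, walls 4 mm, rear wall 100 mm high, front wall leaning forward up to the lip.
- head_bin_bar (a point): Middle of the head bin's pull bar: round steel, 12 mm diameter, 96 mm free length along the stand's y, a flat strap at each end, 35 mm clear above the rear wall. At home 80 mm behind (+x) and 135 mm above the pivot; at the front stop 157 mm ahead of the pivot, at its height. A shelf overhangs it at home, so grip it with the hand slanting in from the robot's side.
- head_bin_lip (a point): Middle of the head bin's front lip, over which the heads slide out. At home 30 mm ahead of and 75 mm above the pivot; at the front stop 51 mm ahead of the pivot and 66 mm above the bench, with the side walls reaching down to 54 mm above the bench.
- head_stand_shelf (a point): Middle of the lower front edge of the fixed stock shelf over the head bin: 87 mm behind the pivot, 372 mm above the bench, so 107 mm above and 7 mm behind the pull bar at home. The shelf is 126 mm wide, runs 75 mm back from here, and carries jars to 70 mm above this point.
- head_stand_drop (a point): Point on the bench 105 mm ahead (-x) of the pivot, about the middle of where the heads land (45 to 150 mm ahead of the pivot). The tray centred here, its 150 mm side along the stand's y, catches them.
- head_stand: Fixed plywood stand, 126 mm wide, carrying the bin with the four white heads. Origin on the bench straight below the pivot, x pointing back away from the robot, y along the axle. Its two cheeks reach from x = -10 to +145 mm and are 152 mm high; posts at x = +139 mm carry the shelf.
- plinth_bin (a joint): Pivot of the second, equal bin, which holds flat wooden plinths (discs 30 mm wide) and is to be left alone; same meaning of values; starts anywhere from 0 to 0.25 rad.
- plinth_bin_bar (a point): Middle of the plinth bin's pull bar (same sizes as the head bin's).
- plinth_stand: Fixed stand of the plinth bin, same build and axes as the head stand. The two stands may have changed places.
- tray: Loose wooden catch tray, outer 130 (x) x 150 (y) x 40 mm high, walls 10 mm thick, floor 6 mm thick; origin at the centre of its underside, z up. About 0.25 kg; may be carried by pinching one wall from above. Starts empty on the bench at the robot's left or right.
- pot: Closed black plastic paint pot, 44 mm diameter, 75 mm high, about 0.12 kg, standing in front of the head bin where the tray must go; origin at the centre of its underside.
- mat: Fixed cork mat, 110 (x) x 160 (y) mm, 5 mm thick, origin at the centre of its underside; starts at the robot's left or right, on the other side from the tray. Its half towards its own -y is free; a jar stands near its +y end.
- mat_jar: Bystander: glass jar 40 mm diameter, 65 mm high, standing on the mat, about 48 mm from its centre towards its +y. Origin at its underside.
- brush_cup: Bystander: steel cup with brushes, 68 mm diameter, 95 mm high (brushes to 240 mm), between the two stands.
- figurine: Bystander: small finished figurine, 34 mm base, 50 mm high, on the bench towards the robot, between the stands' fronts.
- pot_lid: Bystander: black disc 42 mm diameter, 9 mm high, on the bench between the stands' fronts.
- bowl: Bystander: steel bowl 110 mm wide, 40 mm high, right of the stands.
- brush: Bystander: brush 190 mm long lying left of the stands.
- head0_mid (a point): Middle of one white unpainted figurine head (22 mm neck, 28 mm ball, small topknot; 50 mm tall, 35 g); this point is 24 mm above its foot. The four heads start standing in the head bin.
- head1_mid (a point): Middle of one white unpainted figurine head (22 mm neck, 28 mm ball, small topknot; 50 mm tall, 35 g); this point is 24 mm above its foot. The four heads start standing in the head bin.
- head2_mid (a point): Middle of one white unpainted figurine head (22 mm neck, 28 mm ball, small topknot; 50 mm tall, 35 g); this point is 24 mm above its foot. The four heads start standing in the head bin.
- head3_mid (a point): Middle of one white unpainted figurine head (22 mm neck, 28 mm ball, small topknot; 50 mm tall, 35 g); this point is 24 mm above its foot. The four heads start standing in the head bin.
Mind the look-alikes: they are no part of the job. Leave any grey look-alike of the mat alone.

How it is judged (in metres and radians):
On the way, in this order (a step that is already met when the one before it is completed fails the run):
1. the head bin is pulled forward to its stop (value of joint head_bin above 2.02 rad), for 0.2 s.
2. the head bin is pushed home again (value of joint head_bin below 0.06 rad), for 0.2 s.
At the end, for the whole second after the job is handed in: All four heads lie at rest inside the tray's walls, the tray is flat on the bench (within 4 mm and 0.04 rad), the head bin is home (under 0.06 rad), and the paint pot stands upright (within 0.1 rad) on the cork mat, its centre within 45 mm in x and 70 mm in y of the mat's centre (value of joint head_bin below 0.06 rad and x of head0_mid in the frame of tray between -0.055 and 0.055 m and y of head0_mid in the frame of tray between -0.065 and 0.065 m and z of each of head0_mid, head1_mid, head2_mid, head3_mid in the frame of tray below 0.055 m and linear speed of each of head0, head1, head2, head3 below 0.03 m/s and x of head1_mid in the frame of tray between -0.055 and 0.055 m and y of head1_mid in the frame of tray between -0.065 and 0.065 m and x of head2_mid in the frame of tray between -0.055 and 0.055 m and y of head2_mid in the frame of tray between -0.065 and 0.065 m and x of head3_mid in the frame of tray between -0.055 and 0.055 m and y of head3_mid in the frame of tray between -0.065 and 0.065 m and height (world z) of tray below 0.004 m and angle between tray's own z axis and vertical below 0.04 rad and linear speed of each of tray, pot below 0.02 m/s and x of pot in the frame of mat between -0.045 and 0.045 m and y of pot in the frame of mat between -0.07 and 0.07 m and height (world z) of pot between 0.003 and 0.009 m and angle between pot's own z axis and vertical below 0.1 rad); the robot touches nothing.
It fails at once if a bystander (jar on the mat, brush cup, figurine, loose lid, bowl or lying brush) is shifted by more than 3 cm (distance of any of mat_jar, brush_cup, figurine, pot_lid, bowl, brush from where it was at the start of the episode above 0.03 m).
It fails at once if the plinth bin is moved (distance of plinth_bin_bar from where it was at the start of the episode above 0.02 m).
It fails at once if the paint pot is tipped over (angle between pot's own z axis and vertical above 0.6 rad).
It also fails if it takes over 72 s, if anything falls off the work surface, if the arm or the gripper's body presses on something with over 40 N, if the wrist force passes 120 N, or if a joint passes its speed limit or range.

### The arm

A 7-joint arm with a two-finger parallel gripper is mounted at the origin on the work surface. World frame = base frame: x ahead of the robot, y to its left, z up, the work surface at z = 0. Lengths are in m, angles in degrees, forces in N, time in s.
With the tool pointing down it reaches from about 0.35 to 0.9 m from the base axis. Payload 7.2 kg.
Tool frame: the origin (TCP) lies at the very end of the fingers, on their centre line; the grasp point (between the pads) lies 19 mm behind it; z points along the fingers, y is the line along which they close (so a half turn about z gives the same grasp; the last joint's range is limited). The gripper opens to 85 mm and grips with 20 to 120 N. Pads are 22 mm wide; open, the fingers measure 114 mm over their backs; the gripper's body (76 mm by 85 mm) begins 54 mm behind the grasp point. The pads swing forward as they close: fully open they stand 13 mm farther back than shut.
Start: joints at [72.181, 23.554, -0.728, 91.456, 0.321, 64.991, -4.71], TCP at [0.15, -0.607, 0.231] pointing down, gripper open.
Joint ranges: [-169.25, 169.25], [-16.82, 113.86], [-84.01, 82.57], [7.8, 145.47], [-59.2, 239.2], [7.22, 106.19], [-163.78, 163.78]. Speed limits (degrees/s): [136.94, 136.94, 172.46, 172.46, 180, 180, 180].

### API

Orientations are given as [roll, pitch, yaw] about the fixed x, y, z axes, in that order (R = Rz(yaw) Ry(pitch) Rx(roll)).
In Python, from station import observe, eyes, ctrl gives the robot as it stands. The module is installed in compiled form; this text tells all that it offers.
- The arm moves only by the tool drive_tool, never from a script. Its argument "increments" is one flat list of numbers, 6 for each row, row after row: the shift along the tool's x, y, z in cm, then the turn, a rotation vector about the tool's x, y, z in degrees. In form: [x, y, z, ax, ay, az, x, y, z, ax, ay, az, ...]. A call has 1 to 5 rows; each row is the pose to reach, as a shift and turn from the pose commanded when the call began, along the tool's axes at that moment; what a row does not reach only later rows make up. A row lasts 1/10 s, in which the tool goes at most 50 mm and 8.59 degrees, less where a joint would pass 70% of its speed; a pose out of reach is approached as far as the arm can. A call with a gripper value outside its range is refused whole. "gripper" is the opening, from -1 (shut) to 1 (fully open), set as the call begins (left out, the last holds). The fingers move at their own pace and stop on an object; "force" is the grip in N (left out, the last holds). Time passes only in rows, so rows that repeat a pose let the fingers close. It gives the time, the measured TCP pose, the force, the opening and the grip force at its end, in the units of the state.
- observe(): the state, without advancing time (a new reading comes with each control period).
- eyes.get_image(name): name is "scene" or "top" or "wrist"; returns a dict with "img" (400x640x3 uint8, red, green, blue), "depth" (400x640 float32, m along the optical axis (not along the pixel's ray), 0 where there is no reading), "vfov" (degrees; the focal length in pixels is half the picture's height over the tangent of half this angle, whatever the lens; pixels are square), "cx", "cy" (the principal point, pixels), "dist" ([k1, k2, p1, p2, k3] as OpenCV has them; the pictures are not rectified), "R" (3x3) and "t" (3): a world point X has camera coordinates R X + t; the wrist camera has in their place "mount" (4x4, takes a point from camera to tool coordinates, whose origin is the TCP and whose axes are the flange's). Camera axes: x right, y down, z forward; pixel columns grow to the right and rows downward; lengths in m; the calibration is good to about 2 mm. A picture is of the moment at which its call begins: read the wrist's pose just before it.
- ctrl.close_job(): hands the job in; it is judged then, once.
The state is a dict: "t": time; "joint_positions": joint angles; "joint_vel": joint speeds; "joint_torque": joint torques, N m; "position": TCP position; "tcp_rot": TCP orientation; "contact_force": force on the tool from outside, world axes, zero at the start; "moment": the same for the moment, N m; "gripper_width": finger opening in m; "finger_force": force on a finger pad.
Only numpy, scipy, OpenCV 4.12 (cv2) and the standard library are available. Lean on these libraries where they do the work, as an engineer would, in place of code of your own. Each camera call takes 0.05 s, during which the arm holds its last target. There are 200 camera calls.

## Working session

There is one attempt and no reset: what is moved stays moved. The work goes in short steps, Python scripts to look and compute and a tool call to move; the robot and the scene stay as the last step left them, time stands still between calls to the robot, and variables do not carry over. Pictures are saved under pics/ and viewed, at most 10 in all, crops included, and the job is handed in when it is done.

Besides the shell and the picture viewer there is one more tool, called after ">>>" by a JSON object that holds its "op" and its "data", one argument or row to a line. drive_tool: Moves the arm, as the interface text tells. Its arguments: {"type":"object","properties":{"increments":{"type":"array"},"gripper":{"type":"number"},"force":{"type":"number"}},"required":["increments"]}

```bash
mkdir -p pics; cat > h.py <<'E'
import numpy as np, cv2
from station import observe, eyes, ctrl
from scipy.spatial.transform import Rotation as Ro
def cam(n):
    s=observe(); d=eyes.get_image(n)
    f=200/np.tan(np.radians(d["vfov"]/2)); d["K"]=np.array([[f,0,d["cx"]],[0,f,d["cy"]],[0,0,1.]])
    d["dist"]=np.array(d["dist"],float)
    if n=="wrist":
        T=np.eye(4);T[:3,:3]=Ro.from_euler("xyz",s["tcp_rot"],degrees=True).as_matrix();T[:3,3]=s["position"]
        M=T@np.array(d["mount"]); d["C"]=M[:3,3]; d["RT"]=M[:3,:3]
    else:
        R=np.array(d["R"]);d["RT"]=R.T; d["C"]=-R.T@np.array(d["t"])
    return d
def rays(d,uv):
    p=cv2.undistortPoints(np.array(uv,float).reshape(-1,1,2),d["K"],d["dist"]).reshape(-1,2)
    return np.c_[p,np.ones(len(p))]
def plane(d,uv,z):
    r=rays(d,uv)@d["RT"].T
    return d["C"]+r*((z-d["C"][2])/r[:,2:])
def cloud(d):
    v,u=np.mgrid[0:400,0:640]
    r=rays(d,np.c_[u.ravel(),v.ravel()])*d["depth"].reshape(-1,1)
    P=(r@d["RT"].T+d["C"]).reshape(400,640,3); P[d["depth"]==0]=np.nan
    return P
def save(d,name,box=None,k=1):
    im=d["img"][...,::-1]
    if box: x0,y0,x1,y1=box; im=im[y0:y1,x0:x1]
    cv2.imwrite("pics/"+name,cv2.resize(im,None,fx=k,fy=k))
E
python3 - <<'E'
from h import *
import pickle
print(observe())
a=cam("scene");b=cam("top")
for n,d in(("scene",a),("top",b)):
    save(d,n+"0.png"); print(n,d["C"],d["RT"][:,2],d["vfov"],d["dist"],(d["depth"]>0).mean())
pickle.dump((a,b),open("v0.pkl","wb"))
E
```

```text
{'t': 0.0, 'joint_positions': array([72.18011613, 23.60072095, -0.72915151, 91.50553836,  0.32132873,
       64.98972588, -4.7108838 ]), 'joint_vel': array([ 0.03383754,  0.05641543, -0.02318205, -0.04015795,  0.00930295,
       -0.03641939, -0.08394518]), 'joint_torque': array([-3.09373372e-04, -6.00636077e+01,  6.81827925e-01, -2.99411684e+01,
        1.37029737e-02,  1.07847634e-02, -3.70757573e-05]), 'position': array([ 0.15011527, -0.6061822 ,  0.2304347 ]), 'tcp_rot': array([-1.79906305e+02,  6.77591172e-03,  1.39135058e+01]), 'contact_force': array([-0.73349746, -0.22168411,  0.02803766]), 'moment': array([ 0.00885889,  0.031967  , -0.01221482]), 'finger_force': 0.0, 'gripper_width': 0.0851202662101949}
scene [0.54696157 0.65663811 1.18434654] [-0.0508631  -0.54936538 -0.83403275] 48.64915469180656 [-0.03569344  0.          0.          0.          0.        ] 0.9962734375
top [0.35414767 0.00832877 1.41458877] [ 0.1134318   0.02530619 -0.99322345] 52.5758339688793 [-0.01273645  0.          0.          0.          0.        ] 0.99598828125
```

View pics/scene0.png

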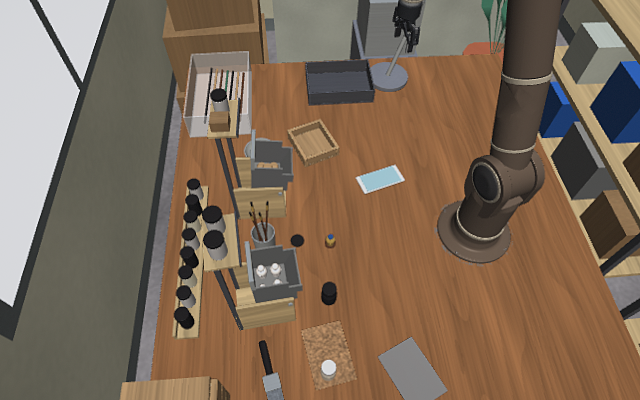

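View pics/top0.png

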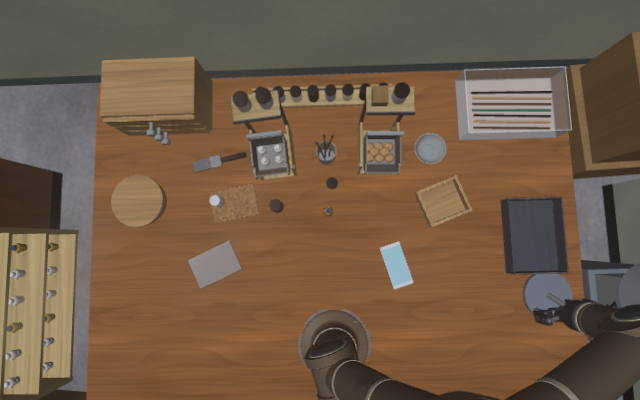

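The top view shows the heads' bin at (270,155) and the plinth bin at (381,152). The pot is at (276,206); its look-alike is the loose lid at (332,183). The cork mat is at (235,203) with the jar at (215,201), and its look-alike is the grey mat at (214,264). The wooden tray is at (444,201); look-alikes are the black tray at (535,235) and the round board at (137,201). Next I measure these.

```bash
python3 - <<'E'
from h import *
import pickle
a,b=pickle.load(open("v0.pkl","rb"))
P=cloud(b);Q=cloud(a)
hsv=cv2.cvtColor(b["img"],cv2.COLOR_RGB2HSV)
def box(P,u0,v0,u1,v1,z0,z1):
    q=P[v0:v1,u0:u1].reshape(-1,3); return q[(q[:,2]>z0)&(q[:,2]<z1)]
def rect(q): 
    r=cv2.minAreaRect((q[:,:2]*1000).astype(np.float32)); return np.round(r[0],1),np.round(r[1],1),round(r[2],2)
q=box(P,405,165,485,235,.033,.05);print("tray top",rect(q),len(q),np.median(q[:,2]))
q=box(P,262,190,290,222,.065,.085);print("pot",q.mean(0),q.min(0),q.max(0),len(q))
q=box(P,205,190,225,212,.055,.085);print("jar",q.mean(0),rect(q))
q=box(P,205,178,262,226,.003,.015);print("mat",rect(q),len(q))
q=box(P,240,120,300,190,.145,.158);print("cheeks",rect(q),len(q))
q=box(P,225,85,290,130,.36,.385);print("shelf",rect(q),len(q))
q=box(P,235,120,300,150,.255,.30);print("bar",rect(q),len(q),q.mean(0) if len(q) else 0)
# shelf from scene
q=Q[(Q[...,2]>.36)&(Q[...,2]<.385)&(Q[...,0]>.4)&(Q[...,0]<1.1)];print("shelf scene",len(q),q.min(0),q.max(0))
m=lambda P,z0,z1,y0,y1:P[(P[...,2]>z0)&(P[...,2]<z1)&(P[...,0]>.4)&(P[...,0]<1.1)&(P[...,1]>y0)&(P[...,1]<y1)]
for n,C in(("top",P),("sc",Q)):
    for z in ((.145,.16),(.215,.24),(.25,.28),(.365,.38)):
        q=m(C,*z,0.05,.33); print(n,z,len(q),rect(q) if len(q)>5 else 0)
save(b,"crop.png",(190,70,430,230),3.3)
E
```

```text
tray top (array([ 474.9, -381.8]), array([130.4, 152.3]), 21.04) 494 0.03988299946980489
pot [0.47222126 0.18817921 0.07566925] [0.45350869 0.16908777 0.06566743] [0.4907462  0.20720741 0.08267891] 116
jar [0.49311875 0.39034313 0.06953517] (array([492.9, 390.7]), array([31.4, 34. ]), 86.89)
mat (array([493.1, 344.7]), array([200.3, 166.7]), 88.52) 1299
cheeks (array([645.9, 189.3]), array([163.3, 125.2]), 5.54) 246
shelf (array([707.4, 196.5]), array([ 75.8, 127.2]), 5.93) 683
bar (array([663.4, 191.7]), array([ 12.3, 103.5]), 5.74) 151 [0.66281504 0.19169477 0.27003506]
shelf scene 1561 [ 0.66318555 -0.22408699  0.36062882] [0.75165754 0.26102298 0.38499554]
top (0.145, 0.16) 268 (array([645.9, 189.3]), array([163.3, 125.2]), 5.54)
top (0.215, 0.24) 205 (array([650.7, 185.2]), array([142.6, 125.4]), 9.62)
top (0.25, 0.28) 168 (array([673.6, 175.3]), array([ 56.5, 133.9]), 34.29)
top (0.365, 0.38) 106 (array([706.4, 196.4]), array([ 73.5, 127.2]), 5.59)
sc (0.145, 0.16) 559 (array([644.1, 189.5]), array([165.5, 127.1]), 4.93)
sc (0.215, 0.24) 335 (array([653.8, 193.6]), array([147.6, 117.2]), 6.13)
sc (0.25, 0.28) 267 (array([669.2, 208.1]), array([133.5,  57.2]), 67.21)
sc (0.365, 0.38) 94 (array([706.7, 195.1]), array([ 75.9, 126.2]), 5.72)
```

View pics/crop.png

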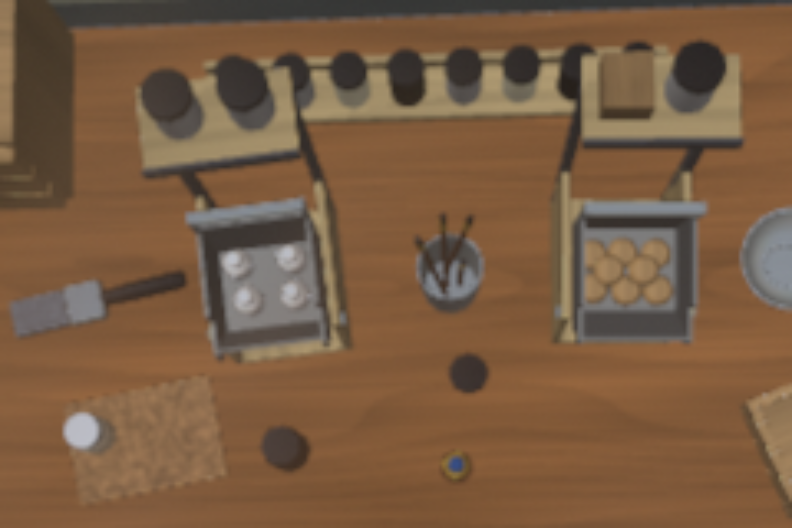

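Crop: the white heads are in the left bin, and the pot (285,447) and the corked mat (145,440) are clear of their look-alikes. So stand yaw is about 5.6°, pivot (0.583, 0.184) and bar (0.663, 0.192, 0.265). I still need the mat, and then I plan the moves.

```bash
cat >> h.py <<'E'
def down(yaw,slant=0):  # tool down, tilted so it points slant deg ahead (local x of yaw-90)
    z=Ro.from_euler("z",yaw-90,degrees=True)
    return z*Ro.from_euler("y",-slant,degrees=True)*Ro.from_euler("xyz",[180,0,90],degrees=True)
def plan(wps,start=None):
    s=observe()
    p,R=(np.array(s["position"]),Ro.from_euler("xyz",s["tcp_rot"],degrees=True)) if start is None else start
    for q,Q in wps:
        d=np.round(R.inv().apply(np.array(q)-p)*100,1); w=np.round((R.inv()*Q).as_rotvec(degrees=True),1)
        n=max(np.linalg.norm(d)/5,np.linalg.norm(w)/8.59)
        print("inc",*d,*w," rows>=%.1f"%n)
        p=p+R.apply(d/100); R=R*Ro.from_rotvec(w,degrees=True)
    return p,R
E
python3 - <<'E'
from h import *
import pickle
a,b=pickle.load(open("v0.pkl","rb"))
uv=np.array([(65,403),(207,376),(225,472),(82,502)])/3.3+[190,70]
c=plane(b,uv,.005);m=c.mean(0);print(c.round(3),m)
ey=(c[0]+c[3]-c[1]-c[2])[:2];ey/=np.linalg.norm(ey);yaw=np.degrees(np.arctan2(-ey[0],ey[1]));print("mat yaw",yaw)
t=m[:2]-.035*ey;print("pot target",t)
print(observe()["position"])
plan([([.40,-.40,.23],down(45)),([.45,-.16,.23],down(80)),([.47,.06,.23],down(95)),([.472,.188,.16],down(95)),([.472,.188,.035],down(95)),
 ([.472,.188,.16],down(95)),([*t,.16],down(90+yaw)),([*t,.042],down(90+yaw)),([*t,.2],down(90+yaw))])
E
```

```text
[[0.528 0.427 0.005]
 [0.553 0.274 0.005]
 [0.45  0.255 0.005]
 [0.421 0.408 0.005]] [0.48795834 0.34084662 0.005     ]
mat yaw 9.860299922069341
pot target [0.49395197 0.30636364]
[ 0.15012309 -0.60624168  0.23053395]
inc 29.2 -14.0 0.1 -0.1 -0.0 -31.1  rows>=6.5
inc 20.5 -13.4 -0.0 0.0 -0.0 -35.0  rows>=4.9
inc 22.1 -1.9 -0.0 0.0 0.0 -15.0  rows>=4.4
inc 12.7 1.3 7.0 0.0 0.0 0.0  rows>=2.9
inc -0.0 0.0 12.5 0.0 0.0 0.0  rows>=2.5
inc -0.0 0.0 -12.5 0.0 0.0 0.0  rows>=2.5
inc 11.6 3.3 -0.0 0.0 0.0 -4.8  rows>=2.4
inc -0.0 -0.0 11.8 0.0 0.0 -0.0  rows>=2.4
inc -0.0 -0.0 -15.8 0.0 0.0 -0.0  rows>=3.2
```

>>> {"op": "drive_tool", "data": {
  "increments": [4, -2, 0, 0, 0, -6, 8.5, -4, 0, 0, 0, -13, 13, -6, 0, 0, 0, -19, 17, -8.5, 0, 0, 0, -25, 20, -10, 0, 0, 0, -28],
  "gripper": 1,
  "force": 40
}}

```text
t: 0.6
position: [0.3226, -0.4585, 0.2311]
tcp_rot: [-180.0, -0.1, 42.3]
contact_force: [0.5, -0.9, 1.3]
gripper_width: 0.0855
finger_force: 0.0
```

```bash
python3 - <<'E'
from h import *
s=observe();print(s["t"],s["position"],s["tcp_rot"],s["joint_positions"])
plan([([.45,-.20,.23],down(75)),([.47,.02,.23],down(95)),([.472,.188,.14],down(95)),([.472,.188,.035],down(95))])
E
```

```text
0.6 [ 0.32263849 -0.45848721  0.2311158 ] [-1.79962722e+02 -5.63242943e-02  4.23022199e+01] [ 58.99480928  17.92665032 -11.39326308  99.96517601   3.86634136
  62.53068219  -1.34440093]
inc 26.8 -10.5 0.1 -0.0 -0.1 -32.7  rows>=5.8
inc 21.8 -3.8 0.0 -0.0 0.0 -20.0  rows>=4.4
inc 16.7 1.7 9.0 -0.0 0.0 0.0  rows>=3.8
inc 0.0 -0.0 10.5 -0.0 0.0 0.0  rows>=2.1
```

>>> {"op": "drive_tool", "data": {
  "increments": [4.6, -1.8, 0, 0, 0, -6, 9.2, -3.6, 0, 0, 0, -12, 13.8, -5.4, 0, 0, 0, -18, 18.4, -7.2, 0, 0, 0, -24, 22, -9, 0, 0, 0, -30]
}}

```text
t: 1.1
position: [0.425, -0.2448, 0.2313]
tcp_rot: [180.0, -0.0, 72.3]
contact_force: [0.3, -0.1, 0.5]
gripper_width: 0.0856
finger_force: 0.0
```

```bash
python3 - <<'E'
from h import *
s=observe();print(s["t"],s["position"],s["tcp_rot"],s["joint_positions"])
plan([([.46,-.02,.23],down(95)),([.46,.11,.2],down(95))])
E
```

```text
1.1 [ 0.42500936 -0.24475564  0.23125412] [ 1.79986096e+02 -2.57219969e-02  7.22620587e+01] [ 45.09299951  12.16393647 -24.01328587 108.40452212   5.61989667
  60.56289981   1.05403019]
inc 22.5 -3.5 0.1 0.0 -0.0 -22.7  rows>=4.6
inc 12.9 1.1 3.0 0.0 -0.0 -0.0  rows>=2.7
```

>>> {"op": "drive_tool", "data": {
  "increments": [4.5, -0.7, 0, 0, 0, -4.6, 9, -1.4, 0, 0, 0, -9.2, 13.5, -2.1, 0, 0, 0, -13.7, 18, -2.8, 0, 0, 0, -18.2, 22.5, -3.5, 0, 0, 0, -22.7]
}}

```text
t: 1.6
position: [0.4603, -0.0212, 0.2313]
tcp_rot: [180.0, 0.0, 94.8]
contact_force: [1.4, -0.3, -0.3]
gripper_width: 0.0853
finger_force: 0.0
```

>>> {"op": "drive_tool", "data": {
  "increments": [4.5, 0.3, 1, 0, 0, 0, 9, 0.7, 2, 0, 0, 0, 12.9, 1.1, 3, 0, 0, 0, 12.9, 1.1, 3, 0, 0, 0, 12.9, 1.1, 3, 0, 0, 0]
}}

```text
t: 2.1
position: [0.4606, 0.1073, 0.2008]
tcp_rot: [-179.9, -0.0, 94.8]
contact_force: [0.8, -0.9, 1.4]
gripper_width: 0.0854
finger_force: 0.0
```

```bash
python3 - <<'E'
from h import *
s=observe();print(s["t"],s["position"],s["tcp_rot"],s["joint_positions"])
d=cam("wrist");save(d,"w1.png");P=cloud(d);print(d["C"],d["RT"][:,2])
q=P[(P[...,2]>.066)&(P[...,2]<.083)&(abs(P[...,0]-.472)<.04)&(abs(P[...,1]-.188)<.04)]
if len(q):
    c,r=cv2.minEnclosingCircle((q[:,:2]*1000).astype(np.float32));print("pot",c,r,len(q),q.mean(0))
E
```

```text
2.1 [0.46060187 0.10730429 0.20082605] [-1.79926890e+02 -2.43270826e-04  9.47631320e+01] [ 15.67582328  14.86236234 -40.32934615 111.91791528  11.35707212
  57.23294778 -25.14709567]
[0.45610727 0.17543077 0.34482661] [ 0.02230032 -0.26621355 -0.96365608]
pot (472.53131103515625, 186.14158630371094) 19.97020149230957 1759 [0.47260257 0.18643104 0.07644207]
```

View pics/w1.png

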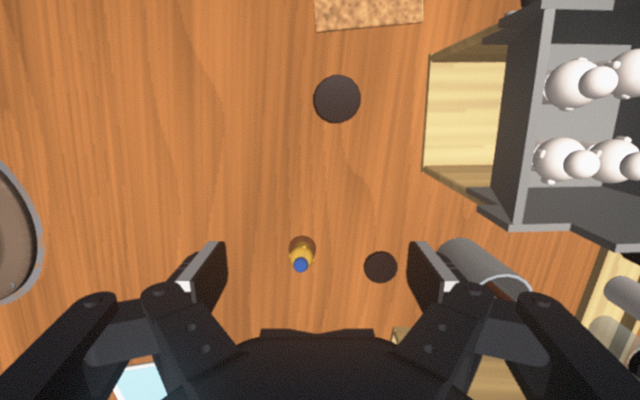

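The wrist view shows the pot at (337,98), the figurine at (301,257) and the lid at (380,267). The pot's position is confirmed at (0.4725, 0.1865).

```bash
python3 - <<'E'
from h import *
P=[.4725,.1865];t=[.494,.3064]
plan([([*P,.15],down(95)),([*P,.035],down(95)),([*P,.12],down(95)),([*t,.12],down(100)),([*t,.043],down(100))])
E
```

```text
inc 7.9 1.8 5.1 -0.0 0.0 -0.4  rows>=1.9
inc 0.0 0.0 11.5 -0.0 0.0 0.0  rows>=2.3
inc 0.0 0.0 -8.5 -0.0 0.0 0.0  rows>=1.7
inc 11.8 3.2 -0.0 -0.0 0.0 -5.0  rows>=2.4
inc -0.0 0.0 7.7 -0.1 0.0 0.0  rows>=1.5
```

>>> {"op": "drive_tool", "data": {
  "increments": [4, 0.9, 2.5, 0, 0, 0, 7.9, 1.8, 5.1, 0, 0, 0, 7.9, 1.8, 5.1, 0, 0, 0]
}}

```text
t: 2.45
position: [0.4715, 0.19, 0.1478]
tcp_rot: [-179.8, -0.1, 94.8]
contact_force: [-1.2, -0.6, -0.1]
gripper_width: 0.0855
finger_force: 0.0
```

>>> {"op": "drive_tool", "data": {
  "increments": [0, 0, 3, 0, 0, 0, 0, 0, 6, 0, 0, 0, 0, 0, 9, 0, 0, 0, 0, 0, 11.5, 0, 0, 0, 0, 0, 11.5, 0, 0, 0]
}}

```text
t: 2.95
position: [0.4715, 0.1837, 0.0328]
tcp_rot: [-179.7, 0.1, 94.5]
contact_force: [-0.3, -1.0, 0.1]
gripper_width: 0.085
finger_force: 0.0
```

>>> {"op": "drive_tool", "data": {
  "increments": [0, 0, 0, 0, 0, 0, 0, 0, 0, 0, 0, 0, 0, 0, 0, 0, 0, 0, 0, 0, 0, 0, 0, 0, 0, 0, 0, 0, 0, 0],
  "gripper": -1,
  "force": 40
}}

```text
t: 3.45
position: [0.4735, 0.1868, 0.0369]
tcp_rot: [179.9, 0.0, 94.6]
contact_force: [-1.9, -0.8, 7.8]
gripper_width: 0.0418
finger_force: 39.3
```

>>> {"op": "drive_tool", "data": {
  "increments": [0, 0, -2, 0, 0, 0, 0, 0, -4, 0, 0, 0, 0, 0, -6.5, 0, 0, 0, 0, 0, -8.5, 0, 0, 0, 0, 0, -8.5, 0, 0, 0]
}}

```text
t: 3.95
position: [0.4744, 0.1876, 0.1235]
tcp_rot: [179.7, -0.1, 94.6]
contact_force: [0.2, -0.4, -1.4]
gripper_width: 0.0417
finger_force: 41.1
```

>>> {"op": "drive_tool", "data": {
  "increments": [2.5, 0.6, 0, 0, 0, -1, 5, 1.3, 0, 0, 0, -2, 8, 2.2, 0, 0, 0, -3, 10.5, 2.9, 0, 0, 0, -4, 11.8, 3.2, 0, 0, 0, -5]
}}

```text
t: 4.45
position: [0.4948, 0.3093, 0.12]
tcp_rot: [180.0, -0.1, 99.8]
contact_force: [0.3, 0.8, -0.8]
gripper_width: 0.0418
finger_force: 42.9
```

```bash
python3 - <<'E'
from h import *
s=observe();print(s["t"],s["position"],s["tcp_rot"],s["joint_positions"])
t=[.494,.3064]
plan([([*t,.044],down(100))])
d=cam("wrist");save(d,"w2.png")
E
```

```text
4.45 [0.49480763 0.3092646  0.11997324] [ 1.79998454e+02 -6.22978116e-02  9.97660353e+01] [ -8.49354014  31.65951609 -38.66446406 102.01924996  23.64489896
  54.63661792 -47.19162181]
inc -0.3 -0.1 7.6 0.0 -0.1 -0.2  rows>=1.5
```

View pics/w2.png

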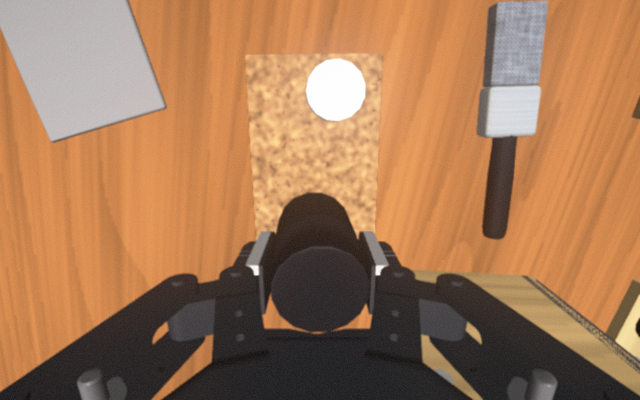

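The pot is held upright over the free half of the mat, with the jar at (336,90) well clear. Lower it.

>>> {"op": "drive_tool", "data": {
  "increments": [0, 0, 2, 0, 0, 0, 0, 0, 4, 0, 0, 0, 0, 0, 5.8, 0, 0, 0, 0, 0, 7, 0, 0, 0, 0, 0, 7.6, 0, 0, 0]
}}

```text
t: 5.0
position: [0.4947, 0.3056, 0.043]
tcp_rot: [-179.9, 0.1, 99.6]
contact_force: [0.1, -0.5, -1.0]
gripper_width: 0.0419
finger_force: 42.9
```

>>> {"op": "drive_tool", "data": {
  "increments": [0, 0, 0.1, 0, 0, 0, 0, 0, 0.1, 0, 0, 0]
}}

```text
t: 5.2
position: [0.4954, 0.307, 0.0437]
tcp_rot: [180.0, -0.0, 99.6]
contact_force: [-0.1, -0.1, -1.1]
gripper_width: 0.0417
finger_force: 42.9
```

>>> {"op": "drive_tool", "data": {
  "increments": [0, 0, 0, 0, 0, 0, 0, 0, 0, 0, 0, 0, 0, 0, 0, 0, 0, 0, 0, 0, 0, 0, 0, 0, 0, 0, 0, 0, 0, 0],
  "gripper": 1
}}

```text
t: 5.7
position: [0.4952, 0.3071, 0.0434]
tcp_rot: [180.0, -0.0, 99.6]
contact_force: [0.3, 0.4, 0.1]
gripper_width: 0.0857
finger_force: 0.0
```

>>> {"op": "drive_tool", "data": {
  "increments": [0, 0, -2, 0, 0, 0, 0, 0, -6, 0, 0, 0, 0, 0, -10.5, 0, 0, 0, 0, 0, -15, 0, 0, 0, 0, 0, -16, 0, 0, 0]
}}

```text
t: 6.2
position: [0.4967, 0.309, 0.2087]
tcp_rot: [179.6, -0.2, 99.6]
contact_force: [0.5, 0.8, 0.4]
gripper_width: 0.0855
finger_force: 0.0
```

```bash
python3 - <<'E'
from h import *
s=observe();print(s["t"],s["position"],s["tcp_rot"],s["joint_positions"])
P=cloud(cam("top"))
q=P[(P[...,2]>.06)&(P[...,2]<.12)&(abs(P[...,0]-.49)<.05)&(P[...,1]>.26)&(P[...,1]<.36)]
print(len(q),q.mean(0) if len(q) else 0, np.percentile(q,[5,95],axis=0))
plan([([.46,.10,.21],down(95)),([.45,-.12,.21],down(95)),([.42,-.32,.21],down(105)),([.419,-.4035,.15],down(111)),([.419,-.4035,.015],down(111))])
E
```

```text
6.2 [0.49669    0.30898563 0.20871091] [ 1.79590730e+02 -1.67389495e-01  9.96270429e+01] [ -6.03470228  26.14068769 -41.47326187  97.09086896  19.12200357
  63.58583257 -43.47566643]Traceback (most recent call last):
  File "<stdin>", line 5, in <module>
    return _quantile_unchecked(
        a, q, axis, out, overwrite_input, method, keepdims, weights)
    return _ureduce(a,
                    func=_quantile_ureduce_func,
    ...<5 lines>...
                    overwrite_input=overwrite_input,
                    method=method)
    r = func(a, **kwargs)
    result = _quantile(arr,
                       quantiles=q,
    ...<2 lines>...
                       out=out,
                       weights=wgt)
    slices_having_nans = np.isnan(arr[-1, ...])
                                  ~~~^^^^^^^^^
IndexError: index -1 is out of bounds for axis 0 with size 0
```

Arm hides the pot from above; I'll check once it has moved. Plan the trip to the tray.

```bash
python3 - <<'E'
from h import *
plan([([.46,.10,.21],down(95)),([.45,-.12,.21],down(95)),([.42,-.32,.21],down(105)),([.419,-.4035,.15],down(111)),([.419,-.4035,.015],down(111))])
E
```

```text
inc -20.0 -7.1 -0.3 0.4 -0.1 4.6  rows>=4.2
inc -21.8 -2.9 -0.0 -0.0 -0.0 0.0  rows>=4.4
inc -19.6 -4.7 -0.0 -0.0 -0.0 -10.0  rows>=4.0
inc -8.1 -2.3 6.0 -0.0 -0.0 -6.0  rows>=2.1
inc 0.0 -0.0 13.5 -0.0 -0.1 0.0  rows>=2.7
```

>>> {"op": "drive_tool", "data": {
  "increments": [-4, -1.4, 0, 0, 0, 0.9, -8, -2.8, 0, 0, 0, 1.8, -12, -4.2, 0, 0, 0, 2.8, -16, -5.7, 0, 0, 0, 3.7, -20, -7.1, -0.3, 0, 0, 4.6]
}}

```text
t: 6.75
position: [0.4571, 0.0959, 0.2048]
tcp_rot: [-179.9, 0.0, 95.0]
contact_force: [0.3, -0.3, 0.1]
gripper_width: 0.0852
finger_force: 0.0
```

>>> {"op": "drive_tool", "data": {
  "increments": [-4.4, -0.6, 0, 0, 0, 0, -8.8, -1.2, 0, 0, 0, 0, -13.1, -1.7, 0, 0, 0, 0, -17.5, -2.3, 0, 0, 0, 0, -21.8, -2.9, 0, 0, 0, 0]
}}

```text
t: 7.25
position: [0.4476, -0.1237, 0.2053]
tcp_rot: [-179.9, -0.0, 95.0]
contact_force: [1.9, -0.3, 0.1]
gripper_width: 0.0857
finger_force: 0.0
```

>>> {"op": "drive_tool", "data": {
  "increments": [-3.9, -0.9, 0, 0, 0, -2, -7.8, -1.9, 0, 0, 0, -4, -11.8, -2.8, 0, 0, 0, -6, -15.7, -3.8, 0, 0, 0, -8, -19.6, -4.7, 0, 0, 0, -10]
}}

```text
t: 7.75
position: [0.4177, -0.3226, 0.205]
tcp_rot: [-179.9, -0.1, 105.1]
contact_force: [0.7, -0.2, 0.6]
gripper_width: 0.0856
finger_force: 0.0
```

```bash
python3 - <<'E'
from h import *
s=observe();print(s["t"],s["position"],s["tcp_rot"],s["joint_positions"])
P=cloud(cam("top"))
q=P[(P[...,2]>.06)&(P[...,2]<.12)&(abs(P[...,0]-.49)<.05)&(P[...,1]>.26)&(P[...,1]<.36)]
print(len(q),q.mean(0) if len(q) else 0)
d=cam("wrist");W=cloud(d)
for n,C in(("top",P),("wrist",W)):
    q=C[(C[...,2]>.034)&(C[...,2]<.046)&(abs(C[...,0]-.475)<.1)&(abs(C[...,1]+.382)<.1)]
    if len(q)>5: print(n,len(q),cv2.minAreaRect((q[:,:2]*1000).astype(np.float32)),np.median(q[:,2]))
plan([([.419,-.4035,.12],down(111)),([.419,-.4035,.015],down(111))])
E
```

```text
7.75 [ 0.41767802 -0.32255945  0.20499107] [-1.79921714e+02 -6.60279199e-02  1.05076509e+02] [ 55.0203074   18.08843838 -27.81941136 105.25522577   9.72863036
  59.10229252  38.41246202]
117 [0.49435269 0.30782813 0.07971744]
top 306 ((475.01873779296875, -381.5142517089844), (130.22183227539062, 152.0407257080078), 20.939653396606445) 0.03996010319766252
wrist 4265 ((475.0264587402344, -384.31976318359375), (130.93299865722656, 151.60379028320312), 20.87747573852539) 0.041020148904871157
inc -7.5 -1.6 8.4 -0.2 -0.0 -6.4  rows>=2.3
inc 0.0 -0.0 10.5 0.0 -0.0 0.0  rows>=2.1
```

>>> {"op": "drive_tool", "data": {
  "increments": [-2.5, -0.5, 2.8, 0, 0, -2.1, -5, -1.1, 5.6, 0, 0, -4.2, -7.5, -1.6, 8.4, 0, 0, -6.4, -7.5, -1.6, 8.4, 0, 0, -6.4]
}}

```text
t: 8.25
position: [0.4196, -0.3988, 0.1168]
tcp_rot: [-179.8, -0.4, 111.3]
contact_force: [0.1, 0.3, 0.5]
gripper_width: 0.0852
finger_force: 0.0
```

>>> {"op": "drive_tool", "data": {
  "increments": [0, 0, 3, 0, 0, 0, 0, 0, 6, 0, 0, 0, 0, 0, 8.5, 0, 0, 0, 0, 0, 10.2, 0, 0, 0, 0, 0, 10.5, 0, 0, 0],
  "gripper": 0.3
}}

```text
t: 8.75
position: [0.422, -0.3953, 0.0152]
tcp_rot: [-179.9, -0.2, 111.4]
contact_force: [-0.2, 1.0, 0.1]
gripper_width: 0.0556
finger_force: 0.0
```

>>> {"op": "drive_tool", "data": {
  "increments": [0, 0, 0, 0, 0, 0, 0, 0, 0, 0, 0, 0, 0, 0, 0, 0, 0, 0, 0, 0, 0, 0, 0, 0, 0, 0, 0, 0, 0, 0],
  "gripper": -1,
  "force": 90
}}

```text
t: 9.25
position: [0.4228, -0.3985, 0.0188]
tcp_rot: [-180.0, 0.1, 111.4]
contact_force: [-4.1, -0.2, 7.5]
gripper_width: 0.008
finger_force: 88.8
```

>>> {"op": "drive_tool", "data": {
  "increments": [0, 0, 0, 0, 0, 0, 0, 0, 0, 0, 0, 0]
}}

```text
t: 9.45
position: [0.4228, -0.3985, 0.0188]
tcp_rot: [-180.0, 0.1, 111.4]
contact_force: [-3.0, 0.3, 6.9]
gripper_width: 0.0083
finger_force: 88.8
```

```bash
python3 - <<'E'
from h import *
s=observe();print(s["t"],s["position"],s["tcp_rot"])
z=.12
plan([([.417,-.402,z],down(111)),([.417,-.19,z],down(105)),([.415,.02,z],down(98)),([.4189,.1679,z],down(95.6)),([.4189,.1679,.016],down(95.6))])
E
```

```text
9.45 [ 0.42277922 -0.39851581  0.01879173] [-1.79982748e+02  9.65018727e-02  1.11355017e+02]
inc -0.1 -0.7 -10.1 -0.0 0.1 0.4  rows>=2.0
inc 19.8 7.6 -0.0 -0.0 -0.0 6.0  rows>=4.2
inc 20.3 5.2 -0.0 -0.0 -0.0 7.0  rows>=4.2
inc 14.6 2.5 -0.0 -0.0 0.0 2.4  rows>=3.0
inc 0.0 -0.0 10.4 -0.0 0.0 -0.0  rows>=2.1
```

>>> {"op": "drive_tool", "data": {
  "increments": [0, 0, -1, 0, 0, 0, 0, 0, -3, 0, 0, 0, 0, 0, -6, 0, 0, 0, 0, 0, -9, 0, 0, 0, 0, 0, -10, 0, 0, 0]
}}

```text
t: 9.95
position: [0.4246, -0.3985, 0.1211]
tcp_rot: [179.9, 0.3, 111.4]
contact_force: [1.1, 0.5, -1.9]
gripper_width: 0.008
finger_force: 88.1
```

>>> {"op": "drive_tool", "data": {
  "increments": [2, 0.7, 0, 0, 0, 1, 5.5, 2.1, 0, 0, 0, 2, 9.5, 3.6, 0, 0, 0, 3, 13.5, 5.1, 0, 0, 0, 4.5, 17.5, 6.5, 0, 0, 0, 6]
}}

```text
t: 10.45
position: [0.4191, -0.2092, 0.1171]
tcp_rot: [180.0, -0.0, 105.3]
contact_force: [0.8, 0.5, -2.2]
gripper_width: 0.008
finger_force: 88.0
```

```bash
python3 - <<'E'
from h import *
s=observe();print(s["t"],s["position"],s["tcp_rot"],s["gripper_width"],s["joint_positions"])
d=cam("wrist");W=cloud(d)
hs=cv2.cvtColor(d["img"],cv2.COLOR_RGB2HSV)
p=s["position"]
# floor of tray: fit plane
q=W[(W[...,2]>.08)&(W[...,2]<.16)&(W[...,0]>p[0]+.02)&(W[...,0]<p[0]+.14)&(abs(W[...,1]-p[1])<.09)]
print(len(q),np.percentile(q[:,2],[2,20,50,80,98]))
f=q[q[:,2]<np.percentile(q[:,2],50)]; A=np.c_[f[:,:2],np.ones(len(f))];print(np.linalg.lstsq(A,f[:,2],rcond=None)[0])
save(d,"w3.png")
t=[.4183,.174]
plan([([.41,-.02,.12],down(99)),([*t,.12],down(96)),([*t,.025],down(96))])
E
```

```text
10.45 [ 0.41914279 -0.20920964  0.11712814] [ 1.79991624e+02 -9.89927119e-03  1.05342482e+02] 0.008032825327148871 [ 44.69113944  19.32895077 -28.73813339 118.0952905   12.86628948
  45.5357296   23.58505139]
43703 [0.10457881 0.10542629 0.10635272 0.13838708 0.14047467]
[-0.00090821  0.00133085  0.10619761]
inc 17.7 4.0 -0.2 -0.0 -0.2 6.6  rows>=3.6
inc 19.1 3.9 -0.0 -0.0 -0.0 3.0  rows>=3.9
inc -0.0 0.0 9.5 -0.0 -0.0 0.0  rows>=1.9
```

View pics/w3.png

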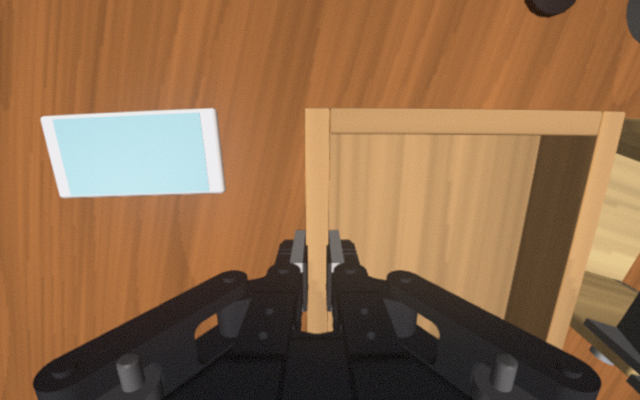

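The tray hangs level in the grip, its wall between the pads at (318,260). Carry on.

>>> {"op": "drive_tool", "data": {
  "increments": [3, 0.7, 0, 0, 0, 1.2, 6.5, 1.5, 0, 0, 0, 2.5, 10.2, 2.3, 0, 0, 0, 3.9, 14, 3.2, 0, 0, 0, 5.3, 17.7, 4, -0.2, 0, 0, 6.6]
}}

```text
t: 11.0
position: [0.4106, -0.0283, 0.1191]
tcp_rot: [-180.0, -0.0, 98.8]
contact_force: [0.4, 0.6, -3.1]
gripper_width: 0.0079
finger_force: 88.1
```

>>> {"op": "drive_tool", "data": {
  "increments": [3.8, 0.8, 0, 0, 0, 0.6, 8, 1.6, 0, 0, 0, 1.3, 12, 2.4, 0, 0, 0, 2, 16, 3.2, 0, 0, 0, 2.6, 19.1, 3.9, 0, 0, 0, 3]
}}

```text
t: 11.5
position: [0.42, 0.1675, 0.1193]
tcp_rot: [180.0, -0.0, 95.9]
contact_force: [-0.0, -0.3, -2.0]
gripper_width: 0.0078
finger_force: 88.1
```

>>> {"op": "drive_tool", "data": {
  "increments": [0, 0, 1, 0, 0, 0, 0, 0, 3, 0, 0, 0, 0, 0, 6, 0, 0, 0, 0, 0, 8.5, 0, 0, 0, 0, 0, 9, 0, 0, 0]
}}

```text
t: 12.0
position: [0.4185, 0.1636, 0.0269]
tcp_rot: [-179.7, 0.1, 95.8]
contact_force: [-0.9, -0.0, -2.0]
gripper_width: 0.0078
finger_force: 88.4
```

```bash
python3 - <<'E'
from h import *
s=observe();print(s["t"],s["position"],s["tcp_rot"],s["gripper_width"],s["joint_positions"])
W=cloud(cam("wrist"));p=s["position"]
q=W[(W[...,2]>.04)&(W[...,2]<.065)&(W[...,0]>p[0]-.03)&(W[...,0]<p[0]+.15)&(abs(W[...,1]-p[1])<.1)]
zt=np.percentile(q[:,2],97);q=q[q[:,2]>zt-.006]
print(zt,cv2.minAreaRect((q[:,:2]*1000).astype(np.float32)))
plan([([.4183,.174,.0165],down(96))])
E
```

```text
12.0 [0.41847125 0.16358425 0.02685434] [-1.79728869e+02  7.34908642e-02  9.58173720e+01] 0.007806157750123917 [ -2.41689251  27.91022845 -30.68262642 123.77706015  24.81580011
  34.56273281 -45.18342016]
0.05529662258751265 ((471.2152099609375, 180.9800262451172), (141.43919372558594, 114.52029418945312), 5.636435508728027)
inc 1.0 0.0 1.1 -0.2 0.0 -0.2  rows>=0.3
```

>>> {"op": "drive_tool", "data": {
  "increments": [0.7, 0, 0, 0, 0, 0, 0.7, 0, 0.6, 0, 0, 0, 0.7, 0, 1.1, 0, 0, 0, 0.7, 0, 1.1, 0, 0, 0]
}}

```text
t: 12.45
position: [0.4203, 0.1723, 0.0188]
tcp_rot: [179.9, -0.0, 95.8]
contact_force: [0.4, -0.4, -0.7]
gripper_width: 0.0082
finger_force: 88.5
```

```bash
python3 - <<'E'
from h import *
s=observe();print(s["t"],s["position"],s["tcp_rot"],s["contact_force"])
T=cloud(cam("scene"));p=s["position"]
q=T[(T[...,2]>.034)&(T[...,2]<.05)&(T[...,0]>p[0]-.03)&(T[...,0]<p[0]+.16)&(abs(T[...,1]-p[1])<.1)]
print(len(q),cv2.minAreaRect((q[:,:2]*1000).astype(np.float32)),np.median(q[:,2]))
E
```

```text
12.45 [0.4203359  0.17233533 0.01878139] [ 1.79898480e+02 -1.61336969e-02  9.58349337e+01] [ 0.38312061 -0.41596744 -0.71265388]
615 ((494.79473876953125, 175.17062377929688), (181.10928344726562, 153.06175231933594), 6.417813777923584) 0.04081794602800848
```

>>> {"op": "drive_tool", "data": {
  "increments": [0, 0, 0, 0, 0, 0, 0, 0, 0, 0, 0, 0, 0, 0, 0, 0, 0, 0, 0, 0, 0, 0, 0, 0],
  "gripper": 0.3
}}

```text
t: 12.9
position: [0.4197, 0.1718, 0.0183]
tcp_rot: [180.0, 0.0, 95.8]
contact_force: [0.9, -0.6, 0.3]
gripper_width: 0.0552
finger_force: 0.0
```

>>> {"op": "drive_tool", "data": {
  "increments": [0, 0, -3, 0, 0, 0, 0, 0, -8, 0, 0, 0, 0, 0, -13, 0, 0, 0, 0, 0, -18, 0, 0, 0, 0, 0, -22, 0, 0, 0]
}}

```text
t: 13.4
position: [0.4197, 0.1722, 0.2412]
tcp_rot: [179.9, -0.0, 95.8]
contact_force: [1.6, 0.3, 0.3]
gripper_width: 0.0554
finger_force: 0.0
```

```bash
cat >> h.py <<'E'
PIV=np.array([.583,.184,.13]);YAW=5.6
EX=np.array([np.cos(np.radians(YAW)),np.sin(np.radians(YAW)),0])
def barpose(th,slant,depth=.016,r=.157):
    a=np.radians(59.3)+th
    b=PIV+r*(np.cos(a)*EX+np.sin(a)*np.array([0,0,1]))
    R=down(90+YAW,slant); return b+depth*R.as_matrix()[:,2],R
E
python3 - <<'E'
from h import *
s=observe();print(s["t"],s["position"],s["tcp_rot"],s["joint_positions"])
b,R=barpose(0,35);z=R.as_matrix()[:,2];print(b,z)
plan([([.5,.176,.36],R),(b-.1*z,R),(b,R)])
T=cloud(cam("scene"))
q=T[(T[...,2]>.034)&(T[...,2]<.046)&(T[...,0]>.38)&(T[...,0]<.56)&(abs(T[...,1]-.174)<.1)]
print(len(q),cv2.minAreaRect((q[:,:2]*1000).astype(np.float32)),np.median(q[:,2]))
d=cam("top");save(d,"t2.png",(190,70,430,230),3.3)
P=cloud(d);q=P[(P[...,2]>.255)&(P[...,2]<.30)&(P[...,1]>.1)&(P[...,1]<.27)&(P[...,0]>.6)&(P[...,0]<.68)];print("bar",len(q), q.mean(0) if len(q) else 0)
E
```

```text
13.4 [0.41969506 0.17220116 0.24117003] [ 1.79888024e+02 -2.00522922e-02  9.58300532e+01] [  8.1240456    9.6709239  -40.42052488 111.35678054   7.16681822
  61.33075651 -29.50225064]
[0.67190611 0.19271732 0.25189037] [ 0.57083899  0.05597125 -0.81915204]
inc -0.4 8.1 -11.9 -34.9 -0.1 0.2  rows>=4.1
inc -0.0 7.9 8.8 0.0 0.0 0.0  rows>=2.4
inc -0.0 -0.0 10.0 0.0 0.0 0.0  rows>=2.0
696 ((479.50677490234375, 172.9247589111328), (130.30674743652344, 153.28578186035156), 5.455291748046875) 0.04052162141148463
bar 150 [0.66278495 0.19124528 0.27059236]
```

View pics/t2.png

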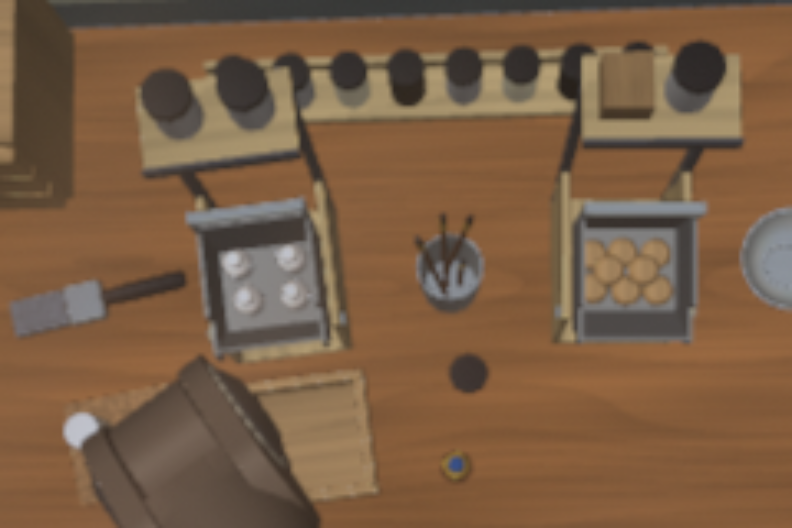

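The picture shows the tray lying square in front of the head bin at (310,440), measured (0.4795, 0.173) with yaw 5.5°. The bar is where expected. Approach it, slanted.

>>> {"op": "drive_tool", "data": {
  "increments": [0, 1.6, -2.4, -7, 0, 0, -0.1, 3.2, -4.8, -14, 0, 0, -0.2, 4.8, -7.1, -21, 0, 0, -0.3, 6.5, -9.5, -28, 0, 0.1, -0.4, 8.1, -11.9, -35, 0, 0.2],
  "gripper": 0
}}

```text
t: 14.0
position: [0.5009, 0.1762, 0.3584]
tcp_rot: [144.7, -0.0, 95.6]
contact_force: [0.1, 1.1, -0.1]
gripper_width: 0.0429
finger_force: 0.0
```

>>> {"op": "drive_tool", "data": {
  "increments": [0, 3, 3.3, 0, 0, 0, 0, 6, 6.6, 0, 0, 0, 0, 7.9, 8.8, 0, 0, 0, 0, 7.9, 8.8, 0, 0, 0]
}}

```text
t: 14.4
position: [0.6174, 0.1861, 0.3277]
tcp_rot: [145.2, -0.1, 95.5]
contact_force: [-0.7, 0.3, 0.3]
gripper_width: 0.0422
finger_force: 0.0
```

```bash
python3 - <<'E'
from h import *
s=observe();print(s["t"],s["position"],s["tcp_rot"],s["joint_positions"],s["gripper_width"])
b,R=barpose(0,35)
plan([(b,R)])
d=cam("wrist");save(d,"w4.png")
W=cloud(d);q=(W-PIV)@np.array([EX,[-EX[1],EX[0],0],[0,0,1]]).T
m=(q[...,2]>.12)&(q[...,2]<.15)&(abs(q[...,1])<.045)&(q[...,0]>.06)&(q[...,0]<.1)
print(m.sum(),np.nanmedian(q[m],axis=0),np.percentile(q[m],[5,95],axis=0))
E
```

```text
14.4 [0.61741013 0.18614291 0.32774578] [ 1.45212573e+02 -1.36191087e-01  9.54997194e+01] [ 12.05213221   8.28050126 -43.41933702 109.59441205  33.41013205
  36.1176981  -46.37996245] 0.04224392723930846
inc 0.1 0.2 9.4 -0.2 -0.1 -0.2  rows>=1.9
1832 [0.07763923 0.00312996 0.14111147] [[ 0.07496412 -0.03967458  0.13549925]
 [ 0.08424165  0.041203    0.14276086]]
```

View pics/w4.png

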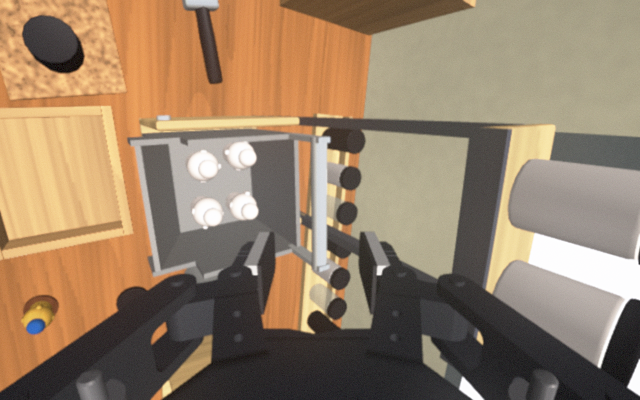

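The wrist view has the bar at column 320, midway between the open fingers at 262 and 375, and the shelf is clear on the right. Advance and grip.

>>> {"op": "drive_tool", "data": {
  "increments": [0.1, 0.2, 3, 0, 0, 0, 0.1, 0.2, 6, 0, 0, 0, 0.1, 0.2, 8.5, 0, 0, 0, 0.1, 0.2, 9.4, 0, 0, 0, 0.1, 0.2, 9.4, 0, 0, 0]
}}

```text
t: 14.95
position: [0.6696, 0.1941, 0.2535]
tcp_rot: [145.1, -0.0, 95.7]
contact_force: [0.3, -0.3, -0.1]
gripper_width: 0.0425
finger_force: 0.0
```

>>> {"op": "drive_tool", "data": {
  "increments": [0, 0, 0, 0, 0, 0, 0, 0, 0, 0, 0, 0, 0, 0, 0, 0, 0, 0, 0, 0, 0, 0, 0, 0, 0, 0, 0, 0, 0, 0],
  "gripper": -1,
  "force": 40
}}

```text
t: 15.45
position: [0.6691, 0.1943, 0.2556]
tcp_rot: [145.0, -0.0, 95.6]
contact_force: [-8.4, -0.8, 4.0]
gripper_width: 0.0105
finger_force: 39.0
```

```bash
python3 - <<'E'
from h import *
s=observe();print(s["t"],s["position"],s["tcp_rot"],s["joint_positions"],s["gripper_width"],s["contact_force"])
R0=Ro.from_euler("xyz",s["tcp_rot"],degrees=True);p0=s["position"]
b0,_=barpose(0,35); off=R0.inv().apply(p0-barpose(0,35,0)[0]); print("TCP rel bar in tool",off)
st=None
# rows for th, cumulated per 5-row call; dtheta .1 per row
ths=np.linspace(0,2.14,26); p,R=p0,R0
for k in range(0,25,5):
    print("call")
    for j in range(1,6):
        th=ths[k+j]; f=th/2.14; sl=35-17*f
        Rt=down(95.5,sl); bp=barpose(th,sl,0)[0]; q=bp+Rt.apply(off)
        print(*np.round(R.inv().apply(q-p)*100,1),*np.round((R.inv()*Rt).as_rotvec(degrees=True),0),sep=", ")
    p,R=q,Rt
E
```

```text
15.45 [0.66911489 0.19432862 0.25561884] [ 1.44991403e+02 -2.03619676e-02  9.56463461e+01] [  5.31506009  17.88078301 -37.71669528 109.26033722  48.87351039
  31.64616876 -59.25028393] 0.010489052232454785 [-8.43061539 -0.79160521  3.98721235]
TCP rel bar in tool [ 1.86735188e-03 -9.02204559e-06  1.14440788e-02]
call
-0.0, -0.6, -1.2, 1.0, -0.0, 0.0
0.0, -1.3, -2.3, 1.0, -0.0, 0.0
0.0, -2.2, -3.4, 2.0, -0.0, 0.0
0.0, -3.1, -4.4, 3.0, -0.0, 0.0
0.0, -4.0, -5.4, 3.0, -0.0, 0.0
call
-0.0, -1.1, -0.8, 1.0, 0.0, 0.0
-0.0, -2.3, -1.5, 1.0, -0.0, 0.0
-0.0, -3.5, -2.0, 2.0, 0.0, -0.0
-0.0, -4.8, -2.5, 3.0, 0.0, 0.0
-0.0, -6.1, -2.9, 3.0, 0.0, -0.0
call
-0.0, -1.3, -0.2, 1.0, -0.0, 0.0
-0.0, -2.7, -0.2, 1.0, 0.0, 0.0
-0.0, -4.1, -0.2, 2.0, -0.0, 0.0
-0.0, -5.4, -0.0, 3.0, 0.0, -0.0
-0.0, -6.7, 0.3, 3.0, 0.0, 0.0
call
-0.0, -1.3, 0.5, 1.0, 0.0, -0.0
-0.0, -2.5, 1.0, 1.0, 0.0, 0.0
-0.0, -3.7, 1.7, 2.0, -0.0, 0.0
-0.0, -4.8, 2.5, 3.0, -0.0, 0.0
-0.0, -5.8, 3.4, 3.0, 0.0, -0.0
call
-0.0, -0.9, 1.0, 1.0, -0.0, 0.0
-0.0, -1.7, 2.1, 1.0, -0.0, -0.0
-0.0, -2.4, 3.2, 2.0, -0.0, 0.0
-0.0, -3.1, 4.4, 3.0, -0.0, 0.0
-0.0, -3.6, 5.7, 3.0, -0.0, -0.0
```

>>> {"op": "drive_tool", "data": {
  "increments": [0, -0.6, -1.2, 0.7, 0, 0, 0, -1.3, -2.3, 1.4, 0, 0, 0, -2.2, -3.4, 2, 0, 0, 0, -3.1, -4.4, 2.7, 0, 0, 0, -4, -5.4, 3.4, 0, 0]
}}

```text
t: 15.95
position: [0.6073, 0.188, 0.278]
tcp_rot: [148.2, -0.1, 95.6]
contact_force: [3.8, 0.4, -4.2]
gripper_width: 0.0104
finger_force: 38.9
```

>>> {"op": "drive_tool", "data": {
  "increments": [0, -1.1, -0.8, 0.7, 0, 0, 0, -2.3, -1.5, 1.4, 0, 0, 0, -3.5, -2, 2, 0, 0, 0, -4.8, -2.5, 2.7, 0, 0, 0, -6.1, -2.9, 3.4, 0, 0]
}}

```text
t: 16.45
position: [0.5428, 0.1816, 0.2737]
tcp_rot: [151.2, -0.1, 95.6]
contact_force: [0.8, -2.8, 13.6]
gripper_width: 0.0103
finger_force: 42.0
```

```bash
cat > nx.py <<'E'
from h import *
import sys
off=np.array([.0019,0,.0114])
s=observe();R0=Ro.from_euler("xyz",s["tcp_rot"],degrees=True);p=s["position"]
b=p-R0.apply(off)-PIV; x=b@EX; print("t",s["t"],"joints",s["joint_positions"].round(1),"F",s["contact_force"].round(1),"w",s["gripper_width"])
th=np.arctan2(b[2],x)-np.radians(59.3); print("theta",th,"r",np.hypot(x,b[2]),"lat",b@[-EX[1],EX[0],0])
end=float(sys.argv[1]); n=int(sys.argv[2]); R=R0
ths=np.linspace(th,end,5*n+1)
for k in range(0,5*n,5):
    print("call")
    for j in range(1,6):
        sl=35-17*ths[k+j]/2.14; Rt=down(95.5,sl); q=barpose(ths[k+j],sl,0)[0]+Rt.apply(off)
        print(*np.round(R.inv().apply(q-p)*100,1),*np.round((R.inv()*Rt).as_rotvec(degrees=True),1),sep=", ")
    p,R=q,Rt
E
python3 nx.py 2.14 3
```

```text
t 16.45 joints [ 13.7   5.9 -46.3 116.9  28.6  35.8 -45.8] F [ 0.8 -2.8 13.6] w 0.010273866218681366
theta 0.8250096286545152 r 0.16031930541747538 lat -0.0004198636117256322
call
0.0, -1.4, 0.1, 1.0, -0.1, 0.1
0.0, -2.8, -0.0, 1.7, -0.1, 0.1
0.0, -4.2, -0.0, 2.4, -0.1, 0.1
0.0, -5.6, 0.1, 3.1, -0.1, 0.1
0.0, -7.0, 0.4, 3.8, -0.1, 0.1
call
-0.0, -1.3, 0.5, 0.7, -0.0, 0.0
-0.0, -2.6, 1.0, 1.4, -0.0, 0.0
-0.0, -3.8, 1.7, 2.1, -0.0, 0.0
-0.0, -4.9, 2.5, 2.8, -0.0, 0.0
-0.0, -6.0, 3.3, 3.5, 0.0, -0.0
call
-0.0, -0.9, 1.0, 0.7, -0.0, 0.0
-0.0, -1.8, 2.1, 1.4, -0.0, 0.0
-0.0, -2.5, 3.3, 2.1, 0.0, 0.0
-0.0, -3.2, 4.5, 2.8, -0.0, -0.0
-0.0, -3.7, 5.8, 3.5, -0.0, 0.0
```

>>> {"op": "drive_tool", "data": {
  "increments": [0, -1.4, 0.1, 0.8, 0, 0, 0, -2.8, 0, 1.6, 0, 0, 0, -4.2, 0, 2.3, 0, 0, 0, -5.6, 0.1, 3, 0, 0, 0, -7, 0.4, 3.7, 0, 0]
}}

```text
t: 16.95
position: [0.4813, 0.1753, 0.2351]
tcp_rot: [155.2, 0.0, 95.6]
contact_force: [-3.3, -3.5, 9.0]
gripper_width: 0.0101
finger_force: 44.9
```

```bash
python3 nx.py 2.15 3
```

```text
t 16.95 joints [ 14.1   3.4 -47.7 123.2  24.7  34.6 -45.5] F [-3.3 -3.5  9. ] w 0.010137635870249226
theta 1.2822838546210864 r 0.15728251877305158 lat -0.0006230230959091506
call
0.1, -0.9, 0.3, 0.5, 0.0, 0.1
0.1, -1.7, 0.7, 0.9, 0.0, 0.1
0.1, -2.5, 1.1, 1.4, 0.0, 0.1
0.1, -3.3, 1.5, 1.9, 0.0, 0.1
0.1, -4.1, 2.0, 2.3, 0.0, 0.1
call
-0.0, -0.7, 0.6, 0.5, 0.0, 0.0
-0.0, -1.4, 1.2, 0.9, 0.0, 0.0
-0.0, -2.1, 1.8, 1.4, 0.0, -0.0
-0.0, -2.7, 2.5, 1.8, 0.0, 0.0
-0.0, -3.2, 3.2, 2.3, 0.0, 0.0
call
-0.0, -0.5, 0.8, 0.5, 0.0, -0.0
-0.0, -1.0, 1.6, 0.9, -0.0, -0.0
-0.0, -1.4, 2.4, 1.4, 0.0, -0.0
-0.0, -1.7, 3.2, 1.8, -0.0, 0.0
-0.0, -2.0, 4.1, 2.3, -0.0, -0.0
```

>>> {"op": "drive_tool", "data": {
  "increments": [0, -0.9, 0.3, 0.5, 0, 0, 0, -1.7, 0.7, 0.9, 0, 0, 0, -2.5, 1.1, 1.4, 0, 0, 0, -3.3, 1.5, 1.9, 0, 0, 0, -4.1, 2, 2.3, 0, 0]
}}

```text
t: 17.45
position: [0.4532, 0.1725, 0.1981]
tcp_rot: [157.6, -0.1, 95.6]
contact_force: [9.4, -2.2, -0.8]
gripper_width: 0.0102
finger_force: 45.3
```

>>> {"op": "drive_tool", "data": {
  "increments": [0, -0.7, 0.6, 0.5, 0, 0, 0, -1.4, 1.2, 0.9, 0, 0, 0, -2.1, 1.8, 1.4, 0, 0, 0, -2.7, 2.5, 1.8, 0, 0, 0, -3.2, 3.2, 2.3, 0, 0]
}}

```text
t: 17.95
position: [0.4342, 0.1706, 0.1547]
tcp_rot: [160.1, -0.0, 95.6]
contact_force: [2.4, -3.0, 2.4]
gripper_width: 0.0104
finger_force: 43.8
```

```bash
python3 nx.py 2.16 1
```

```text
t 17.95 joints [  9.5   8.8 -46.6 130.3  33.4  30.3 -57.3] F [ 2.4 -3.   2.4] w 0.010443774970522157
theta 1.8798101877251079 r 0.1573422638788605 lat -0.0007200336287371114
call
0.1, -0.4, 0.8, 0.3, -0.1, 0.1
0.1, -0.9, 1.5, 0.7, -0.1, 0.1
0.1, -1.2, 2.3, 1.1, -0.1, 0.1
0.1, -1.6, 3.2, 1.6, -0.1, 0.1
0.1, -1.9, 4.0, 2.0, -0.1, 0.1
```

>>> {"op": "drive_tool", "data": {
  "increments": [0, -0.4, 0.8, 0.3, 0, 0, 0, -0.9, 1.5, 0.7, 0, 0, 0, -1.2, 2.3, 1.1, 0, 0, 0, -1.6, 3.2, 1.6, 0, 0, 0, -1.9, 4, 2, 0, 0]
}}

```text
t: 18.45
position: [0.432, 0.1721, 0.1133]
tcp_rot: [161.8, -0.1, 95.7]
contact_force: [-19.9, -7.6, 60.0]
gripper_width: 0.01
finger_force: 57.9
```

>>> {"op": "drive_tool", "data": {
  "increments": [0, 0, 0, 0, 0, 0, 0, 0, 0, 0, 0, 0, 0, 0, 0, 0, 0, 0, 0, 0, 0, 0, 0, 0, 0, 0, 0, 0, 0, 0]
}}

```text
t: 18.95
position: [0.4323, 0.1726, 0.1126]
tcp_rot: [161.8, -0.2, 95.7]
contact_force: [6.2, 0.4, 7.8]
gripper_width: 0.01
finger_force: 53.7
```

```bash
python3 nx.py 1.5 2; python3 - <<'E'
from h import *
d=cam("scene"); save(d,"s3.png",(230,200,390,360),4)
E
```

```text
t 18.95 joints [  4.7  14.2 -42.9 131.8  42.4  27.9 -66.5] F [6.2 0.4 7.8] w 0.010044360429688787
theta -4.133959202362181 r 0.1547764189479734 lat 0.001387749805534148
call
-0.2, 0.7, 8.3, -45.2, -0.3, -0.0
-0.2, 5.3, 15.7, -40.7, -0.3, 0.0
-0.2, 13.2, 19.5, -36.3, -0.3, 0.0
-0.2, 21.7, 18.4, -31.8, -0.3, 0.0
-0.2, 28.4, 12.9, -27.3, -0.3, 0.0
call
0.0, 6.1, -6.1, 4.5, -0.0, 0.0
-0.0, 8.0, -14.6, 9.0, -0.0, 0.0
-0.0, 5.1, -22.9, 13.4, -0.0, 0.0
-0.0, -1.8, -28.4, 17.9, -0.0, 0.0
-0.0, -10.6, -29.4, 22.4, -0.0, 0.0
```

View pics/s3.png

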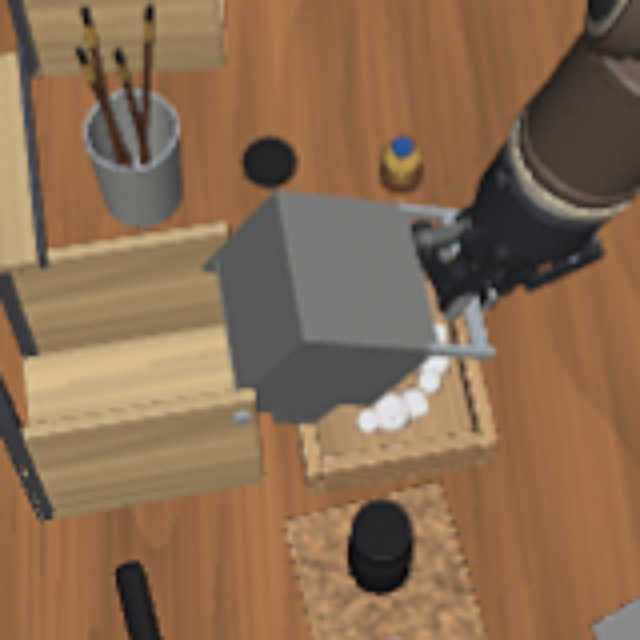

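The scene crop shows the bin tipped to its stop and heads lying in the tray at (400,400). The joint reads about 2.15 by geometry (the angle wrapped). Now back home.

```bash
sed -i 's/; print("theta"/; th=th%(2*np.pi) if th<-1 else th; print("theta"/' nx.py; python3 nx.py -0.03 5
```

```text
t 19.0 joints [  4.7  14.2 -42.9 131.8  42.4  27.9 -66.5] F [ 6.3 -0.7  7.7] w 0.010026361058638649
theta 2.149245590092651 r 0.15476628300871154 lat 0.001370876516229516
call
-0.1, 0.2, -1.4, -0.5, -0.3, 0.1
-0.1, 0.8, -2.6, -1.2, -0.3, 0.1
-0.1, 1.4, -3.8, -1.8, -0.3, 0.1
-0.1, 2.2, -5.0, -2.5, -0.3, 0.1
-0.1, 3.1, -6.0, -3.2, -0.3, 0.1
call
0.0, 1.0, -0.9, -0.7, -0.0, 0.0
0.0, 2.1, -1.8, -1.4, -0.0, 0.0
0.0, 3.2, -2.6, -2.1, -0.0, -0.0
0.0, 4.5, -3.2, -2.8, -0.0, 0.0
0.0, 5.7, -3.8, -3.5, -0.0, 0.0
call
0.0, 1.3, -0.4, -0.7, 0.0, -0.0
0.0, 2.7, -0.6, -1.4, 0.0, -0.0
0.0, 4.1, -0.7, -2.1, -0.0, -0.0
0.0, 5.5, -0.7, -2.8, 0.0, -0.0
0.0, 6.8, -0.6, -3.5, 0.0, -0.0
call
0.0, 1.3, 0.3, -0.7, 0.0, 0.0
0.0, 2.7, 0.7, -1.4, 0.0, -0.0
0.0, 3.9, 1.3, -2.1, -0.0, 0.0
0.0, 5.1, 1.9, -2.8, 0.0, 0.0
0.0, 6.3, 2.7, -3.5, 0.0, 0.0
call
0.0, 1.0, 0.9, -0.7, 0.0, -0.0
0.0, 2.0, 1.9, -1.4, 0.0, -0.0
0.0, 2.8, 3.0, -2.1, 0.0, -0.0
0.0, 3.6, 4.1, -2.8, 0.0, -0.0
0.0, 4.3, 5.3, -3.5, 0.0, -0.0
```

>>> {"op": "drive_tool", "data": {
  "increments": [0, 0.2, -1.4, -0.5, 0, 0, 0, 0.8, -2.6, -1.2, 0, 0, 0, 1.4, -3.8, -1.8, 0, 0, 0, 2.2, -5, -2.5, 0, 0, 0, 3.1, -6, -3.2, 0, 0]
}}

```text
t: 19.5
position: [0.4468, 0.1741, 0.181]
tcp_rot: [158.3, -0.4, 95.7]
contact_force: [39.3, 7.1, -24.5]
gripper_width: 0.0099
finger_force: 46.9
```

>>> {"op": "drive_tool", "data": {
  "increments": [0, 1, -0.9, -0.7, 0, 0, 0, 2.1, -1.8, -1.4, 0, 0, 0, 3.2, -2.6, -2.1, 0, 0, 0, 4.5, -3.2, -2.8, 0, 0, 0, 5.7, -3.8, -3.5, 0, 0]
}}

```text
t: 20.0
position: [0.4809, 0.1771, 0.2325]
tcp_rot: [155.4, -0.3, 95.7]
contact_force: [31.3, 13.2, -39.8]
gripper_width: 0.0104
finger_force: 41.4
```

```bash
python3 nx.py -0.03 3
```

```text
t 20.0 joints [ 14.7   3.8 -48.3 123.3  24.6  34.3 -45.3] F [ 31.3  13.2 -39.8] w 0.010382014054751374
theta 1.2946772024144502 r 0.155515518251493 lat 0.001132156503945465
call
-0.1, 1.3, -0.5, -0.8, -0.4, 0.1
-0.1, 2.7, -0.8, -1.6, -0.4, 0.1
-0.1, 4.1, -1.0, -2.3, -0.4, 0.1
-0.1, 5.5, -1.0, -3.0, -0.4, 0.1
-0.1, 6.9, -0.9, -3.7, -0.4, 0.1
call
0.0, 1.4, 0.3, -0.7, -0.0, 0.0
0.0, 2.7, 0.7, -1.4, -0.0, 0.0
0.0, 4.0, 1.3, -2.1, -0.0, 0.0
0.0, 5.2, 1.9, -2.8, 0.0, 0.0
0.0, 6.4, 2.7, -3.5, -0.0, 0.0
call
0.0, 1.1, 0.9, -0.7, 0.0, 0.0
0.0, 2.0, 1.9, -1.4, 0.0, 0.0
0.0, 2.9, 3.0, -2.1, 0.0, 0.0
0.0, 3.7, 4.2, -2.8, 0.0, 0.0
0.0, 4.4, 5.4, -3.5, 0.0, 0.0
```

>>> {"op": "drive_tool", "data": {
  "increments": [0.1, 1.4, -0.1, -0.8, 0, 0, 0.1, 2.8, -0.4, -1.6, 0, 0, 0.1, 4.2, -0.6, -2.3, 0, 0, 0.1, 5.6, -0.6, -3, 0, 0, 0.1, 7, -0.5, -3.7, 0, 0]
}}

```text
t: 20.5
position: [0.5404, 0.183, 0.2661]
tcp_rot: [151.9, -0.1, 95.7]
contact_force: [-5.9, 1.5, 0.6]
gripper_width: 0.0102
finger_force: 48.1
```

```bash
python3 nx.py -0.03 2
```

```text
t 20.5 joints [ 13.9   6.7 -46.9 117.2  29.5  35.9 -46.8] F [-5.9  1.5  0.6] w 0.010196816798803299
theta 0.8524892745606116 r 0.15377779839358113 lat 0.0012442180291870161
call
-0.1, 1.4, -0.0, -0.8, -0.1, 0.1
-0.1, 2.8, 0.4, -1.5, -0.1, 0.1
-0.1, 4.1, 0.9, -2.2, -0.1, 0.1
-0.1, 5.3, 1.6, -2.9, -0.1, 0.1
-0.1, 6.5, 2.3, -3.6, -0.1, 0.1
call
0.0, 1.1, 0.9, -0.7, -0.0, 0.0
0.0, 2.0, 1.9, -1.4, 0.0, 0.0
0.0, 2.9, 3.0, -2.1, -0.0, 0.0
0.0, 3.7, 4.2, -2.8, -0.0, 0.0
0.0, 4.3, 5.4, -3.5, -0.0, 0.0
```

>>> {"op": "drive_tool", "data": {
  "increments": [0, 1.4, 0.3, -0.8, 0, 0, 0, 2.8, 0.7, -1.5, 0, 0, 0, 4, 1.2, -2.2, 0, 0, 0, 5.2, 1.9, -2.9, 0, 0, 0, 6.4, 2.6, -3.6, 0, 0]
}}

```text
t: 21.0
position: [0.6096, 0.19, 0.2737]
tcp_rot: [148.2, -0.1, 95.7]
contact_force: [-5.0, 1.6, -1.7]
gripper_width: 0.0103
finger_force: 47.5
```

>>> {"op": "drive_tool", "data": {
  "increments": [0, 1.1, 0.9, -0.7, 0, 0, 0, 2, 1.9, -1.4, 0, 0, 0, 2.9, 3, -2.1, 0, 0, 0, 3.7, 4.2, -2.8, 0, 0, 0, 4.3, 5.4, -3.5, 0, 0]
}}

```text
t: 21.5
position: [0.673, 0.1967, 0.2505]
tcp_rot: [144.7, -0.0, 95.7]
contact_force: [-72.8, -14.5, 50.9]
gripper_width: 0.0104
finger_force: 60.4
```

>>> {"op": "drive_tool", "data": {
  "increments": [0, 0, 0, 0, 0, 0, 0, 0, 0, 0, 0, 0, 0, 0, 0, 0, 0, 0]
}}

```text
t: 21.8
position: [0.6732, 0.197, 0.2495]
tcp_rot: [144.8, -0.1, 95.8]
contact_force: [-2.0, 5.9, -8.8]
gripper_width: 0.01
finger_force: 52.8
```

```bash
python3 nx.py -0.03 1
```

```text
t 21.8 joints [  5.3  18.8 -38.  109.2  50.9  31.3 -61. ] F [-2.   5.9 -8.8] w 0.009988576432060229
theta -0.04474634185484283 r 0.15403006377332903 lat 0.0021858382365631617
call
-0.2, 0.3, -0.2, -0.1, -0.3, 0.1
-0.2, 0.2, -0.2, -0.1, -0.3, 0.1
-0.2, 0.2, -0.2, -0.1, -0.3, 0.1
-0.2, 0.2, -0.3, -0.1, -0.3, 0.1
-0.2, 0.2, -0.3, -0.0, -0.3, 0.1
```

>>> {"op": "drive_tool", "data": {
  "increments": [0, 0, 0, 0, 0, 0, 0, 0, 0, 0, 0, 0, 0, 0, 0, 0, 0, 0, 0, 0, 0, 0, 0, 0],
  "gripper": 0
}}

```text
t: 22.2
position: [0.6745, 0.1942, 0.251]
tcp_rot: [144.7, -0.0, 95.5]
contact_force: [-1.0, -0.7, -5.3]
gripper_width: 0.0426
finger_force: 0.0
```

>>> {"op": "drive_tool", "data": {
  "increments": [0, 0, -2, 0, 0, 0, 0, 0, -5, 0, 0, 0, 0, 0, -8, 0, 0, 0, 0, 0, -11, 0, 0, 0, 0, 0, -12, 0, 0, 0]
}}

```text
t: 22.7
position: [0.6057, 0.1897, 0.3542]
tcp_rot: [144.2, -0.1, 95.7]
contact_force: [-0.4, 0.2, -0.2]
gripper_width: 0.0429
finger_force: 0.0
```

>>> {"op": "drive_tool", "data": {
  "increments": [-2, -3, -2, 0, 0, 0, -5, -6, -4, 0, 0, 0, -9, -9, -6, 0, 0, 0, -13, -11, -7, 0, 0, 0, -17, -12, -8, 0, 0, 0]
}}

```text
t: 23.2
position: [0.4775, 0.0038, 0.3467]
tcp_rot: [144.3, 0.0, 95.7]
contact_force: [0.6, -0.7, 0.3]
gripper_width: 0.0427
finger_force: 0.0
```

```bash
python3 - <<'E'
from h import *
s=observe();print(s["t"],s["position"],s["contact_force"])
for n in("top","scene"):
    d=cam(n);P=cloud(d)
    L=(P-PIV)@np.array([EX,[-EX[1],EX[0],0],[0,0,1]]).T
    m=(L[...,2]>.115)&(L[...,2]<.15)&(abs(L[...,1])<.045)&(L[...,0]>.04)&(L[...,0]<.12)
    if m.sum(): print(n,"bar",m.sum(),np.median(L[m],axis=0))
    c=np.array([.4795,.173]);T=(P-[.4795,.173,0])@np.array([EX,[-EX[1],EX[0],0],[0,0,1]]).T
    w=(d["img"].min(-1)>150)&(T[...,2]>.008)&(T[...,2]<.09)&(abs(T[...,0])<.2)&(abs(T[...,1])<.2)
    nn,lab,st,ct=cv2.connectedComponentsWithStats(w.astype(np.uint8))
    for i in range(1,nn):
        if st[i,4]>8: print(n,st[i,4],T[lab==i].mean(0).round(3),T[lab==i].min(0).round(3),T[lab==i].max(0).round(3))
    q=P[(P[...,2]>.034)&(P[...,2]<.046)&(abs(P[...,0]-.4795)<.085)&(abs(P[...,1]-.173)<.09)&~w]
    if len(q)>5: print(n,"tray",cv2.minAreaRect((q[:,:2]*1000).astype(np.float32)))
    q=P[(P[...,2]>.06)&(P[...,2]<.12)&(abs(P[...,0]-.49)<.05)&(P[...,1]>.26)&(P[...,1]<.36)]
    print("pot",len(q),q.mean(0) if len(q) else 0)
    if n=="top": save(d,"t4.png",(190,70,430,230),3.3)
E
```

```text
23.2 [0.47750006 0.00381019 0.34674087] [ 0.64063638 -0.67697244  0.30821844]
top bar 127 [0.07976245 0.00082121 0.14051638]
top 66 [ 0.015 -0.048  0.03 ] [-0.008 -0.058  0.02 ] [ 0.037 -0.037  0.04 ]
top 66 [ 0.012 -0.001  0.03 ] [-0.009 -0.011  0.021] [0.035 0.011 0.038]
top 135 [-0.018  0.018  0.029] [-0.046 -0.022  0.008] [0.023 0.048 0.038]
top tray ((481.8232421875, 175.85939025878906), (130.5795440673828, 150.69625854492188), 5.67795467376709)
pot 118 [0.49425289 0.30797045 0.07976727]
scene bar 185 [0.07899779 0.00187712 0.14116569]
scene 116 [ 0.014 -0.046  0.028] [-0.011 -0.059  0.008] [ 0.036 -0.037  0.039]
scene 243 [-0.016  0.021  0.029] [-0.049 -0.023  0.016] [0.025 0.049 0.039]
scene 123 [0.012 0.001 0.029] [-0.011 -0.012  0.016] [0.037 0.012 0.038]
scene tray ((479.46441650390625, 173.6251983642578), (130.6150665283203, 153.2288818359375), 5.887303829193115)
pot 215 [0.49278365 0.30969294 0.0798849 ]
```

View pics/t4.png

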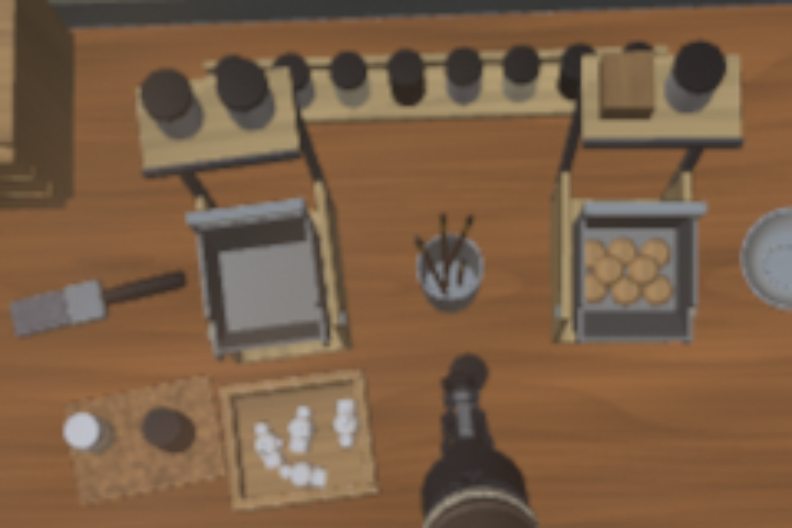

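All four heads lie in the tray (around (300,440)), the bin is empty and home, the pot stands on the mat at (168,430), and the bystanders are in place. Handing in.

```bash
python3 -c "
from station import ctrl
print(ctrl.close_job())"
```

```text
the job is handed in; nothing more can be done
None
```

The job is handed in with no verdict shown; my last camera check had the pot upright on the cork mat, all four heads in the tray in front of their bin, that bin back home, and the other bin and bystanders looking unmoved.

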